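# Board book held ready over the posting box

### The arm

A 7-joint arm with a two-finger parallel gripper is mounted at the origin on the work surface. World frame = base frame: x ahead of the robot, y to its left, z up, the work surface at z = 0. Lengths are in m, angles in rad, forces in N, time in s.
With the tool pointing down it reaches from about 0.425 to 0.95 m from the base axis. Payload 4.7 kg.
Tool frame: the origin (TCP) lies midway between the tips of the shut fingers; the grasp point (between the pads) lies 19 mm behind it; z points along the fingers, y is the line along which they close (so a half turn about z gives the same grasp; the last joint's range is limited). The gripper opens to 87 mm and grips with 3 to 60 N. Pads are 19 mm wide; open, the fingers measure 117 mm over their backs; the gripper's body (75 mm by 190 mm) begins 51 mm behind the grasp point.
Start: joints at [1.088, 0.469, -0.049, 1.532, 0.024, 1.141, -0.082], TCP at [0.296, -0.607, 0.223] pointing down, gripper open.
Joint ranges: [-2.59, 2.59], [-0.33, 1.99], [-1.39, 1.29], [0.1, 2.45], [-1.04, 4.18], [0.21, 1.99], [-2.66, 2.66]. Speed limits (rad/s): [2.57, 2.57, 3.14, 3.14, 3.14, 3.14, 3.14].

### API

Orientations are given as a unit quaternion [x, y, z, w].
In Python, from bench import r, eyes, boxes_of gives the robot as it stands.
- The arm moves only by the tool step_arm, never from a script. Its argument "targets" is text: rows parted by semicolons, each of 5 numbers parted by spaces: the shift along the tool's x, y, z normalised to -1 to 1, where 1 is 0.15 m, then the turn about the tool's z normalised to -1 to 1, where 1 is pi/4 rad, then the closure, from -1 (fully open) to 1 (shut). In form: dx dy dz roll jaw; .... A call has 1 to 20 rows; each row is the pose to reach, as a shift and turn from the pose commanded when the call began, along the tool's axes at that moment; what a row does not reach only later rows make up. A row lasts 1/10 s, in which the tool goes at most 50 mm and 8.59 degrees, less where a joint would pass 70% of its speed; a pose out of reach is approached as far as the arm can. A call with a number of a shift or a turn outside -1 to 1 is refused whole. A call with a gripper value outside its range is refused whole. The fingers move at their own pace and stop on an object; "force" is the grip in N (left out, the last holds). Time passes only in rows, so rows that repeat a pose let the fingers close. It gives the time, the measured TCP pose, the force, the opening and the grip force at its end, in the units of the state.
- r.state(): the state, without advancing time (a new reading comes with each control period).
- eyes.capture(name): name is "side" or "top"; returns a dict with "img" (480x640x3 uint8, blue, green, red), "K" (3x3 intrinsics, pixels), "extrinsics" (4x4, takes a point from world to camera coordinates). Camera axes: x right, y down, z forward; pixel columns grow to the right and rows downward; lengths in m; the calibration is good to about 2 mm. A picture is of the moment at which its call begins. There is no depth.
- r.close_job(): hands the job in; it is judged then, once.
Trained networks look in a picture, given as the dict that the camera call returned (one of the last four; its "shot" number tells which), for a name from the list of things; names that differ only in an ending like _2 or _b are one class to them, and where a whole thing is asked for, a point or a joint stands for the part that bears it (a point fixed in the world has none). Each returns a list of dicts, best first, with "score" (0 to 1); they miss things now and then, are a little off and sometimes report something else, mostly with a low value. They report only what shows in the picture. A call takes as long as a camera call. They do not tell look-alikes from the thing itself.
- boxes_of(picture, label): "rect" ([left, top, right, bottom] in pixels, round what is visible of it).
The state is a dict: "time_s": time; "joint_pos": joint angles; "qvel": joint speeds; "tau": joint torques, N m; "eef_pos": TCP position; "orientation": TCP orientation; "ft_force": force on the tool from outside, world axes, zero at the start; "torque": the same for the moment, N m; "grip_width": finger opening in m; "gripper_force": force on a finger pad.
Only numpy, scipy, OpenCV 4.12 (cv2) and the standard library are available. Lean on these libraries where they do the work, as an engineer would, in place of code of your own. Each camera call takes 0.05 s, during which the arm holds its last target. There are 200 camera calls.

### The job

The emptied wipes box is our toddler's posting box, and I want to see whether the little red board book will go in. Stand the book, which lies flat, upright on one of its short edges on the dresser top and let go of it; then pick it up again, carry it over the plywood divider and finish still holding it motionless, upright, square and centred about 15 mm above the box's opening. Do not let anything touch the box or its flap, do not bump the book into the divider, leave the other things where they are, and do not let go at the end.

Things in the scene. Friction and masses are not known exactly. Their poses are not given: they have to be found in the camera images.
- book_center (a point): centre of the loose red mini board book, a rigid block 100 x 60 x 22 mm, 140 to 200 g. x axis along its 100 mm length, y along its 60 mm width, z through its 22 mm thickness (up at the start, when it lies flat on the dresser top with its centre 11 mm up). Red covers and spine, white page edges, a yellow disc and a white bar on the upper cover. Standing on a short edge (60 x 22 mm), its x axis is vertical, either way up, and its centre is 50 mm up.
- opening (a point): centre of the rectangular opening in the top of the white wipes box, in the plane of the top, 85 mm above the dresser. The opening is 48 mm along this point's x and 90 mm along its y; z is up. The box is fixed, 115 mm (x) by 190 mm (y) by 85 mm high, the opening in the middle of its top. The book goes in with its 60 mm width along the opening's 90 mm, its 22 mm thickness across the 48 mm.
- flap (a joint): angle of the blue flap of the wipes box, a plate 54 x 104 x 4 mm hinged along the opening's +x side (30 mm from its centre), 0 = shut, positive = open (rad). It starts wide open, 1.75 to 2.05, pointing up to about 54 mm above the box top and leaning away from the opening, and stays there by friction.
- wipes_box: the fixed white wipes box with its flap; origin at the centre of its underside, axes parallel to those of the opening.
- divider: fixed upright plywood divider between the two halves of the dresser top, 320 mm long (x), 18 mm thick (y), 90 mm high; origin at the centre of its underside. The book lies on one side of it, the box on the other; which is which varies.
- book: the same book as a body, its origin also at the book's centre, same axes. Its centre of mass is at its centre: pinched lightly (3 to 4 N) across its width by the fingertips about 10 mm from one end and lifted, it swings down between the fingers to hang nearly upright; gripped hard it stays as it is held.
- duck: green plastic duck, about 50 mm wide and 72 mm tall, beside the divider; origin at the centre of its underside. Leave alone.
- cream_jar: white jar with blue cap, 54 mm across, 55 mm tall, beside the divider; origin at the centre of its underside. Leave alone.
- steel_bottle: stainless steel bottle, 66 mm across, 190 mm tall, in the row along the back edge; origin at the centre of its underside. Leave alone.
- teether: blue ring teether, 72 mm across, 12 mm thick, lying in the row along the back edge; origin at the centre of its underside. Leave alone.
- hairbrush: bamboo hairbrush, about 193 mm long (y), lying bristles up in the row along the back edge; origin on its underside. Leave alone.
- beaker: yellow plastic cup, 68 mm across, 75 mm tall, in the row along the back edge; origin at the centre of its underside. Leave alone.
Not all that is in view belongs to the job. Of the things that look like the book, the largest one is meant.

How it is judged:
On the way, in this order (a step that is already met when the one before it is completed fails the run):
1. the book stands upright on a short edge on the dresser top, let go (angle between the x axis of book_center and the z axis of opening, either way round below 0.15 rad and height (world z) of book_center between 0.046 and 0.056 m and contact force between book and the fingers below 0.05 N and linear speed of book below 0.1 m/s), for 0.2 s.
2. the held book passes above the divider (y of book_center in the frame of divider between -0.05 and 0.05 m and height (world z) of book_center above 0.135 m and contact force between book and the fingers above 0.3 N), for 0.02 s.
At the end, for the whole second after the job is handed in: The fingers still hold the book, at rest and touching nothing else, upright on end within 0.1 rad, its width along the opening's length within 0.1 rad, its centre within 10 mm of the opening's centre seen from above and 53 to 78 mm above the box top (lower edge 3 to 28 mm above the opening) (horizontal distance between book_center and opening below 0.01 m and z of book_center in the frame of opening between 0.053 and 0.078 m and angle between the x axis of book_center and the z axis of opening, either way round below 0.1 rad and angle between the y axis of book_center and the y axis of opening, either way round below 0.1 rad and linear speed of book below 0.02 m/s and contact force between book and the fingers above 0.3 N and contact force between book and wipes_box below 0.1 N); the arm keeps its last pose, push and grip.
It fails at once if something touches the wipes box or its flap (over 1 N) (contact force between wipes_box and anything else above 1 N).
It fails at once if the book bumps into the divider (contact force between book and divider above 0.5 N).
It fails at once if a bystander (duck, cream jar, steel bottle, teether, hairbrush or beaker) is moved by more than 20 mm (distance of any of duck, cream_jar, steel_bottle, teether, hairbrush, beaker from where it was at the start of the episode above 0.02 m).
It also fails if it takes over 67 s, if anything falls off the work surface, if the arm or the gripper's body presses on something with over 40 N, if the wrist force passes 120 N, or if a joint passes its speed limit or range.

## Working session

There is one attempt and no reset: what is moved stays moved. The work goes in short steps, Python scripts to look and compute and a tool call to move; the robot and the scene stay as the last step left them, time stands still between calls to the robot, and variables do not carry over. Pictures are saved under pics/ and viewed, at most 10 in all, crops included, and the job is handed in when it is done.

Besides the shell and the picture viewer there is one more tool, called after "Call:" as a command line: name --argument value ..., lists and objects as JSON in quotes. step_arm: Moves the arm, as the interface text tells. Its arguments: {"type":"object","properties":{"targets":{"type":"string"},"force":{"type":"number"}},"required":["targets"]}

```bash
ls; mkdir -p pics; python3 - <<'E'
from bench import r, eyes, boxes_of
import cv2, numpy as np
s=r.state(); print({k:np.round(v,3).tolist() for k,v in s.items()})
for n in("top","side"):
    p=eyes.capture(n); cv2.imwrite(f"pics/{n}0.png",p["img"])
    np.savez(f"{n}0.npz",**{k:p[k] for k in("img","K","extrinsics")})
    print(n,np.round(p["K"],1).tolist(),np.round(p["extrinsics"],3).tolist())
    for l in("book","wipes_box","divider","flap","duck","cream_jar","opening"):
        try: print(l,[(round(d["score"],2),np.round(d["rect"]).tolist()) for d in boxes_of(p,l)][:4])
        except Exception as e: print(l,e)
E
```

```text
pics
{'time_s': 0.0, 'joint_pos': [1.088, 0.469, -0.049, 1.534, 0.024, 1.141, -0.082], 'qvel': [0.002, 0.0, -0.002, 0.0, 0.0, 0.0, -0.001], 'tau': [-0.001, -50.798, -0.081, -23.616, -0.061, 0.038, 0.0], 'eef_pos': [0.296, -0.606, 0.221], 'orientation': [0.974, 0.225, -0.0, -0.001], 'ft_force': [0.175, -0.127, -0.007], 'torque': [-0.008, -0.064, 0.017], 'gripper_force': 0.0, 'grip_width': 0.087}
top [[499.4, 0.0, 312.9], [0.0, 499.4, 241.7], [0.0, 0.0, 1.0]] [[0.006, -1.0, -0.013, -0.02], [-0.998, -0.005, -0.063, 0.625], [0.063, 0.014, -0.998, 1.01], [0.0, 0.0, 0.0, 1.0]]
book [(0.9, [457.0, 265.0, 495.0, 301.0]), (0.8, [409.0, 277.0, 440.0, 328.0])]
wipes_box [(0.56, [115.0, 237.0, 227.0, 317.0]), (0.43, [139.0, 241.0, 196.0, 268.0])]
divider [(0.57, [297.0, 212.0, 309.0, 380.0]), (0.42, [161.0, 168.0, 198.0, 201.0])]
flap [(0.87, [141.0, 242.0, 197.0, 266.0])]
duck [(0.6, [323.0, 300.0, 350.0, 335.0]), (0.5, [302.0, 176.0, 397.0, 202.0])]
cream_jar [(0.8, [256.0, 237.0, 285.0, 264.0])]
opening [(0.72, [163.0, 167.0, 198.0, 200.0]), (0.63, [112.0, 235.0, 232.0, 319.0])]
side [[547.2, 0.0, 326.1], [0.0, 547.2, 234.2], [0.0, 0.0, 1.0]] [[-0.966, -0.258, -0.016, 0.575], [-0.13, 0.538, -0.833, 0.163], [0.223, -0.802, -0.554, 0.925], [0.0, 0.0, 0.0, 1.0]]
book [(0.97, [369.0, 205.0, 419.0, 229.0]), (0.75, [327.0, 198.0, 353.0, 225.0]), (0.61, [370.0, 180.0, 400.0, 200.0]), (0.58, [168.0, 345.0, 213.0, 382.0])]
wipes_box [(0.93, [233.0, 292.0, 372.0, 450.0])]
divider [(0.85, [282.0, 235.0, 458.0, 302.0])]
flap [(0.66, [254.0, 289.0, 307.0, 364.0])]
duck [(0.55, [381.0, 237.0, 405.0, 248.0])]
cream_jar [(0.74, [294.0, 270.0, 325.0, 303.0]), (0.25, [276.0, 167.0, 307.0, 208.0])]
opening [(0.9, [234.0, 291.0, 372.0, 448.0])]
```

View pics/top0.png

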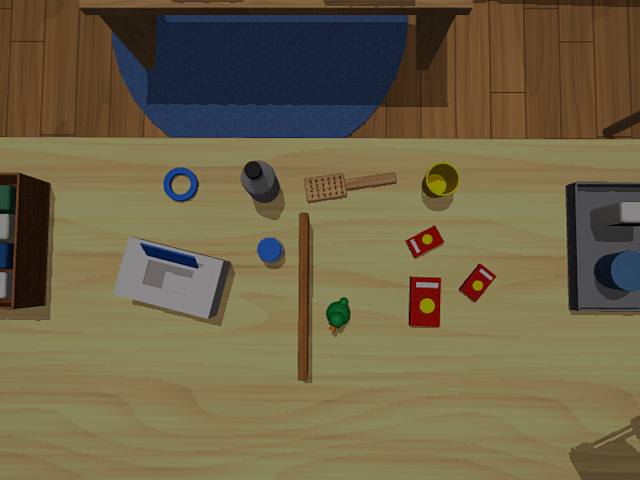

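View pics/side0.png

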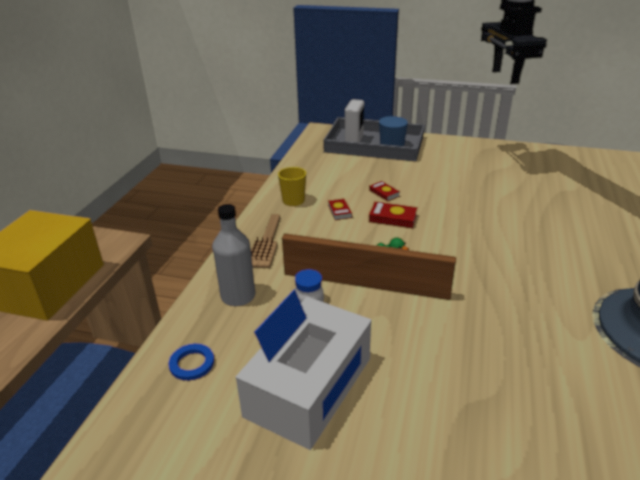

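The top view shows three red books. The large one is at (425,302), and the smaller look-alikes are at (425,241) and (478,282). The largest, at (425,302), fits the description. The box is on the left (172,277), with its flap on the far side, and the divider is at column 303. Next I'll confirm the book and measure poses in an enlarged crop.

```bash
cat > h.py <<'E'
import numpy as np, cv2
def ray(p,uv,z):
    K,E=p["K"],p["extrinsics"]; R,t=E[:3,:3],E[:3,3]; c=-R.T@t
    uv=np.atleast_2d(np.array(uv,float)); d=(np.linalg.inv(K)@np.c_[uv,np.ones(len(uv))].T).T@R
    return c+d*((z-c[2])/d[:,2])[:,None]
def proj(p,X):
    X=np.atleast_2d(X); c=X@p["extrinsics"][:3,:3].T+p["extrinsics"][:3,3]; q=c@p["K"].T; return q[:,:2]/q[:,2:]
E
python3 - <<'E'
from h import *
p=dict(np.load("top0.npz")); im=p["img"]; 
hsv=cv2.cvtColor(im,cv2.COLOR_BGR2HSV)
red=(((hsv[...,0]<6)|(hsv[...,0]>174))&(hsv[...,1]>180)&(hsv[...,2]>70)).astype(np.uint8)
cs,_=cv2.findContours(red,cv2.RETR_EXTERNAL,cv2.CHAIN_APPROX_NONE)
for c in cs:
    if cv2.contourArea(c)<100: continue
    W=ray(p,c[:,0,:],.022)[:,:2]; (m,s,a)=cv2.minAreaRect((W*1000).astype(np.float32)); print("red",c[:,0].mean(0),np.round(m,1),np.round(s,1),round(a,1))
b=cv2.resize(im[228:328,105:240],None,fx=5.9,fy=5.9,interpolation=cv2.INTER_CUBIC)[:590]
k=cv2.resize(im[215:335,395:500],None,fx=1.2,fy=1.2)
b=np.hstack([b[:590,:796]])
cv2.imwrite("pics/box.png",b)
cv2.imwrite("pics/bk.png",cv2.resize(im[215:335,395:500],None,fx=4,fy=4,interpolation=cv2.INTER_CUBIC))
print("divider top",np.round(ray(p,[(299,213),(308,213),(300,380),(307,380)],.09),3).tolist())
E
```

```text
red [424.71710526 301.53289474] [ 503.5 -245. ] [59.5 98.3] 88.0
red [477.6097561 282.6097561] [ 542.7 -352.4] [40.2 67.3] 51.0
red [424.63636364 241.39772727] [ 626.6 -245.6] [38.9 66.9] 28.3
divider top [[0.675, 0.01, 0.09], [0.676, -0.007, 0.09], [0.358, 0.006, 0.09], [0.358, -0.008, 0.09]]
```

View pics/box.png

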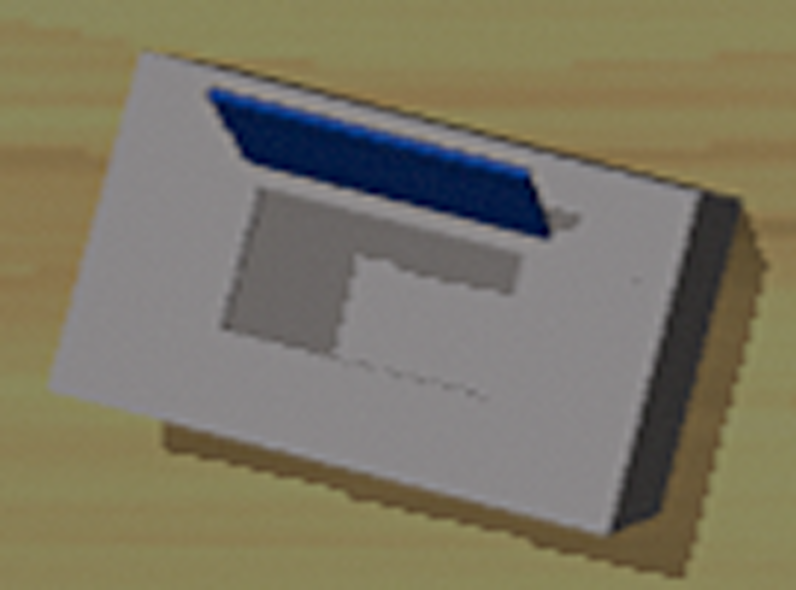

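View pics/bk.png

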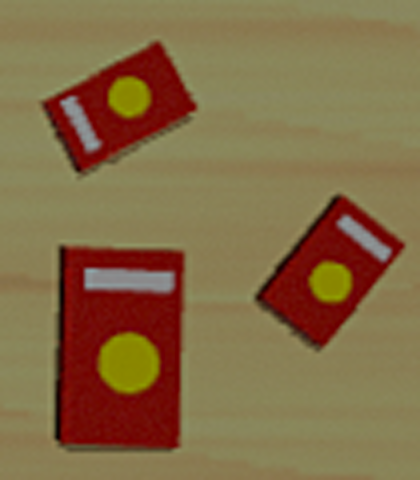

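The crop confirms the largest red book, at (425,302), as 98 x 59 mm. The other two measure 67 x 40 mm. The box's opening lies below the flap, and I picked its top corners from the crop.

```bash
cat >> h.py <<'E'
from scipy.spatial.transform import Rotation as Ro
def go(s,pos,yaw):
    "normalised tool shift and turn to world pos, tool x at yaw deg"
    R=Ro.from_quat(s["orientation"]).as_matrix(); d=R.T@(np.array(pos)-s["eef_pos"])
    y0=np.degrees(np.arctan2(R[1,0],R[0,0]))
    print("yaw",round(y0,2),"tilt",np.round(R[:,2],3),"pos",np.round(s["eef_pos"],4),"shift",np.round(d/.15,3),"roll",round(-np.radians(yaw-y0)/(np.pi/4),3))
E
python3 - <<'E'
from h import *
from bench import r
p=dict(np.load("top0.npz"))
f=lambda c:(np.array(c)+.5)/5.9-.5+[105,228]
T=ray(p,f([(143,52),(702,190),(610,533),(50,390)]),.085)[:,:2]
O=ray(p,f([(260,188),(521,255),(487,397),(222,328)]),.085)[:,:2]
for n,Q in(("top",T),("open",O)):
    e=[Q[(i+1)%4]-Q[i] for i in range(4)]
    print(n,Q.mean(0).round(4),[round(np.linalg.norm(v)*1000,1) for v in e],[round(np.degrees(np.arctan2(v[1],v[0])),1) for v in e])
print("duck",ray(p,[(338,315)],.03).round(3))
s=r.state(); go(s,[.4635,-.2436,.1],-1.8)
# cross check with side view
q=dict(np.load("side0.npz")); im=q["img"]
c,yaw=T.mean(0),np.radians(-13.9)
for h in(0,.085):
  P=np.array([[sx*.0575,sy*.095] for sx,sy in((1,1),(1,-1),(-1,-1),(-1,1))])@np.array([[np.cos(yaw),np.sin(yaw)],[-np.sin(yaw),np.cos(yaw)]])+c
  cv2.polylines(im,[np.int32(np.round(proj(q,np.c_[P,[h]*4])*16))],True,(0,255,0),1,0,4)
  print(proj(q,np.c_[P,[h]*4]).round(1).tolist())
E
```

```text
top [0.5511 0.2616] [np.float64(190.5), np.float64(115.1), np.float64(189.9), np.float64(114.2)] [np.float64(-103.5), np.float64(165.9), np.float64(76.3), np.float64(-13.8)]
open [0.5507 0.2627] [np.float64(89.0), np.float64(47.4), np.float64(90.2), np.float64(47.2)] [np.float64(-103.9), np.float64(167.6), np.float64(75.9), np.float64(-13.8)]
duck [[ 0.476 -0.068  0.03 ]]
yaw 26.0 tilt [ 0. -0. -1.] pos [ 0.2959 -0.6067  0.2226] shift [ 2.065 -1.686  0.817] roll 0.618
[[242.6, 416.6], [308.8, 334.6], [370.3, 358.2], [311.2, 449.7]]
[[236.3, 376.1], [307.1, 296.1], [371.9, 318.8], [309.2, 408.7]]
```

Call:
step_arm --targets "1 -0.82 0 0 -1;1 -0.82 0 0 -1;1 -0.82 0 0 -1;1 -0.82 0 0 -1;1 -0.82 0 0 -1"

```text
time_s: 1.3
eef_pos: [0.3813, -0.4234, 0.2231]
orientation: [0.973, 0.23, 0.001, -0.001]
ft_force: [0.1, 0.1, -0.3]
grip_width: 0.0873
gripper_force: 0.0
```

Call:
step_arm --targets "1 -0.82 0 0.618 -1;1 -0.82 0 0.618 -1;1 -0.82 0 0.618 -1;1 -0.82 0 0.618 -1;1 -0.82 0 0.618 -1;1 -0.82 0 0.618 -1;1 -0.82 0 0.618 -1"

```text
time_s: 2.0
eef_pos: [0.4571, -0.2556, 0.2226]
orientation: [1.0, -0.017, -0.0, 0.0]
ft_force: [0.0, -0.0, -0.0]
grip_width: 0.0867
gripper_force: 0.0
```

```bash
python3 - <<'E'
from h import *
from bench import r
go(r.state(),[.4635,-.2436,.06],-1.8)
E
```

```text
yaw -1.9 tilt [-0.    -0.001 -1.   ] pos [ 0.4571 -0.2556  0.2226] shift [ 0.04  -0.083  1.084] roll -0.002
```

Call:
step_arm --targets "0.042 -0.083 0.3 0 -1;0.042 -0.083 0.6 0 -1;0.042 -0.083 0.9 0 -1;0.042 -0.083 0.95 0 -1;0.042 -0.083 0.95 0 -1"

```text
time_s: 2.5
eef_pos: [0.4632, -0.2432, 0.0793]
orientation: [1.0, -0.017, -0.001, -0.0]
ft_force: [0.7, 0.1, 0.6]
grip_width: 0.0865
gripper_force: 0.0
```

```bash
python3 - <<'E'
from h import *
from bench import r,eyes
go(r.state(),[.4635,-.2436,.004],-1.8)
o=[]
for n,(a,b,c,d) in (("top",(215,340,370,500)),("side",(165,255,330,450))):
    p=eyes.capture(n); k=p["img"][a:b,c:d]; o.append(cv2.resize(k,(400,int(400*k.shape[0]/k.shape[1])),interpolation=cv2.INTER_CUBIC))
h=max(x.shape[0] for x in o)
cv2.imwrite("pics/a1.png",np.hstack([cv2.copyMakeBorder(x,0,h-x.shape[0],0,0,cv2.BORDER_CONSTANT) for x in o]))
E
```

```text
yaw -1.96 tilt [-0.003  0.001 -1.   ] pos [ 0.4632 -0.2432  0.0793] shift [0.003 0.003 0.502] roll -0.004
```

View pics/a1.png

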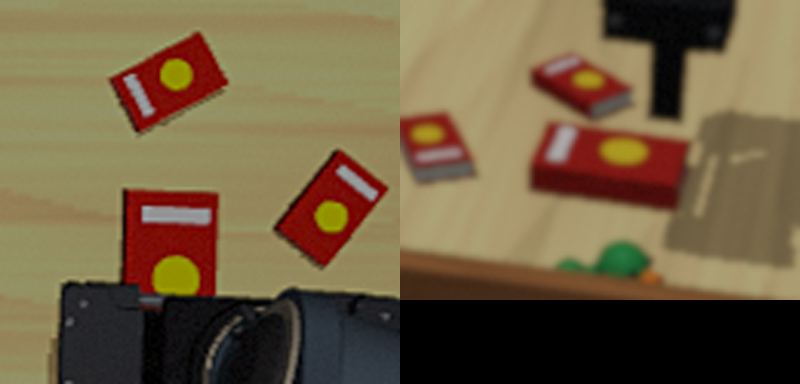

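The gripper is over the near end of the large book (left half, near (165,300)), with its fingers spanning the book's width. I'll go down and pinch lightly.

Call:
step_arm --targets "0 0 0.2 0 -1;0 0 0.4 0 -1;0 0 0.5 0 -1;0 0 0.5 0 -1;0 0 0.5 0 -1"

```text
time_s: 3.1
eef_pos: [0.4661, -0.2428, 0.007]
orientation: [1.0, -0.016, 0.002, 0.001]
ft_force: [1.0, -0.1, 0.4]
grip_width: 0.0867
gripper_force: 0.0
```

Call:
step_arm --targets "0 0 0 0 1;0 0 0 0 1;0 0 0 0 1;0 0 0 0 1;0 0 0 0 1;0 0 0 0 1;0 0 0 0 1;0 0 0 0 1" --force 3.5

```text
time_s: 3.9
eef_pos: [0.4646, -0.2422, 0.0054]
orientation: [1.0, -0.016, 0.0, 0.0]
ft_force: [-1.6, -1.3, 5.7]
grip_width: 0.0601
gripper_force: 3.5
```

Call:
step_arm --targets "0 0 -0.06 0 1;0 0 -0.12 0 1;0 0 -0.18 0 1;0 0 -0.24 0 1;0 0 -0.3 0 1;0 0 -0.36 0 1;0 0 -0.42 0 1;0 0 -0.48 0 1;0 0 -0.54 0 1;0 0 -0.6 0 1;0 0 -0.66 0 1;0 0 -0.72 0 1;0 0 -0.72 0 1;0 0 -0.72 0 1;0 0 -0.72 0 1;0 0 -0.72 0 1"

```text
time_s: 5.5
eef_pos: [0.4641, -0.2416, 0.1126]
orientation: [1.0, -0.016, -0.0, -0.0]
ft_force: [-0.8, 0.3, -1.1]
grip_width: 0.06
gripper_force: 3.5
```

```bash
cat > look.py <<'E'
import sys
from h import *
from bench import r,eyes
def look(name,crops):
    o=[]
    for n,(a,b,c,d) in crops:
        p=eyes.capture(n); k=p["img"][a:b,c:d]; o.append(cv2.resize(k,(400,int(400*k.shape[0]/k.shape[1])),interpolation=cv2.INTER_CUBIC))
    h=max(x.shape[0] for x in o)
    cv2.imwrite(f"pics/{name}.png",np.hstack([cv2.copyMakeBorder(x,0,h-x.shape[0],0,0,cv2.BORDER_CONSTANT) for x in o]))
    return p
E
python3 - <<'E'
from look import *
look("a2",(("top",(215,340,370,500)),("side",(135,255,330,470))))
E
```

```text
(no output)
```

View pics/a2.png

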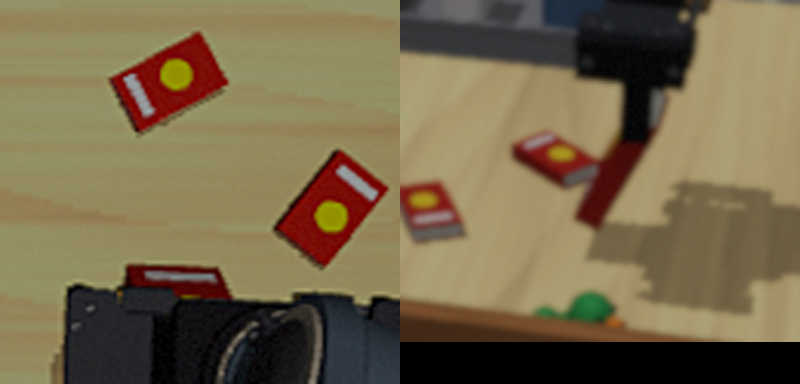

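The side crop shows the book held by its near end and hanging about 30° off vertical, lower end towards the back at (590,220). I'll lighten the grip, jog, and measure the tilt.

Call:
step_arm --targets "0 0 -0.05 0 1;0 0 0 0 1;0 0 -0.05 0 1;0 0 0 0 1;0 0 0 0 1;0 0 0 0 1;0 0 0 0 1;0 0 0 0 1" --force 3

```text
time_s: 6.4
eef_pos: [0.4645, -0.2418, 0.1131]
orientation: [1.0, -0.016, 0.0, 0.0]
ft_force: [-0.3, -0.3, -1.8]
grip_width: 0.0601
gripper_force: 3.0
```

```bash
cat > tilt.py <<'E'
from look import *
def tilt():
    s=r.state(); p=eyes.capture("side"); im=p["img"]; hsv=cv2.cvtColor(im,cv2.COLOR_BGR2HSV)
    red=(((hsv[...,0]<8)|(hsv[...,0]>172))&(hsv[...,1]>150)&(hsv[...,2]>40)).astype(np.uint8)
    P0=np.array(s["eef_pos"])
    best=None
    # score tilts (deg, + = lower end toward +x): face polygon IoU below the fingertips
    sc={}
    y=P0[1]+.030
    vis=np.zeros_like(red); u=proj(p,P0+[0,.03,-.05])[0]; vis[int(u[1])-60:int(u[1])+60,int(u[0])-60:int(u[0])+60]=1
    for a in range(-30,91):
      for dz in(.007,.011,.015):
        t=np.radians(a); ax=np.array([np.sin(t),0,-np.cos(t)]); n=np.array([np.cos(t),0,np.sin(t)])
        piv=np.array([P0[0],y,P0[2]+dz])
        # +y face
        F=np.array([piv+ax*l+n*w for l,w in((.025,-.011),(.09,-.011),(.09,.011),(.025,.011))])
        m=np.zeros_like(red); cv2.fillPoly(m,[np.int32(proj(p,F).round())],1)
        G=np.array([piv+ax*l+n*w for l,w in((.025,-.02),(.1,-.02),(.1,.02),(.025,.02))])
        g=np.zeros_like(red); cv2.fillPoly(g,[np.int32(proj(p,G).round())],1)
        sc[a,dz]=(m&red).sum()/m.sum()-((g&~m&1)&red).sum()/(g.sum()-m.sum()+1)*.5
    k=sorted(sc,key=sc.get)[-5:]; print("tilt",[(a,d,round(sc[a,d],2)) for a,d in k]); return k[-1][0]
if __name__=="__main__": tilt()
E
python3 - <<'E'
from tilt import *
tilt(); look("a3",(("side",(155,245,360,470)),))
E
```

```text
tilt [(14, 0.011, np.float64(0.68)), (17, 0.011, np.float64(0.69)), (16, 0.007, np.float64(0.69)), (16, 0.011, np.float64(0.7)), (13, 0.011, np.float64(0.7))]
```

View pics/a3.png

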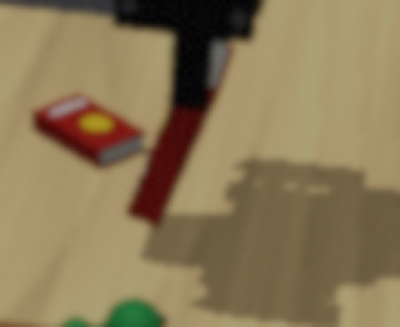

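The book now hangs about 15° off, so the jogging helps. I'll do more of it.

Call:
step_arm --targets "0 0 -0.06 0 1;0 0 0 0 1;0 0 -0.06 0 1;0 0 0 0 1;0 0 -0.06 0 1;0 0 0 0 1;0 0 -0.06 0 1;0 0 0 0 1;0 0 0 0 1;0 0 0 0 1;0 0 0 0 1"

```text
time_s: 7.6
eef_pos: [0.4644, -0.2418, 0.1129]
orientation: [1.0, -0.016, -0.0, -0.0]
ft_force: [0.0, 0.0, -1.3]
grip_width: 0.06
gripper_force: 3.0
```

```bash
python3 tilt.py
```

```text
tilt [(10, 0.011, np.float64(0.65)), (11, 0.011, np.float64(0.66)), (9, 0.011, np.float64(0.66)), (8, 0.011, np.float64(0.67)), (10, 0.007, np.float64(0.67))]
```

Call:
step_arm --targets "0 0 -0.1 0 1;0 0 0 0 1;0 0 -0.1 0 1;0 0 0 0 1;0 0 -0.1 0 1;0 0 0 0 1;0 0 -0.1 0 1;0 0 0 0 1;0 0 0 0 1;0 0 0 0 1;0 0 0 0 1"

```text
time_s: 8.75
eef_pos: [0.4646, -0.2419, 0.1133]
orientation: [1.0, -0.016, 0.0, 0.0]
ft_force: [-0.2, 0.3, -1.1]
grip_width: 0.0601
gripper_force: 3.0
```

```bash
python3 tilt.py
```

```text
tilt [(5, 0.007, np.float64(0.71)), (4, 0.015, np.float64(0.71)), (4, 0.007, np.float64(0.71)), (4, 0.011, np.float64(0.72)), (5, 0.011, np.float64(0.73))]
```

Call:
step_arm --targets "0 0 -0.1 0 1;0 0 0 0 1;0 0 -0.1 0 1;0 0 0 0 1;0 0 -0.1 0 1;0 0 0 0 1;0 0 0.07 0 1;0 0 0.14 0 1;0 0 0.14 0 1;0 0 0.14 0 1"

```text
time_s: 9.8
eef_pos: [0.4643, -0.2417, 0.0917]
orientation: [1.0, -0.016, -0.0, -0.0]
ft_force: [0.8, 0.2, -0.7]
grip_width: 0.0596
gripper_force: 3.0
```

```bash
python3 - <<'E'
from tilt import *
tilt(); look("a4",(("side",(155,245,360,470)),))
E
```

```text
tilt [(2, 0.011, np.float64(0.74)), (3, 0.011, np.float64(0.75)), (0, 0.007, np.float64(0.76)), (2, 0.007, np.float64(0.76)), (1, 0.007, np.float64(0.78))]
```

View pics/a4.png

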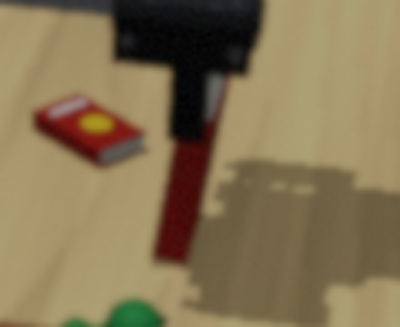

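The side crop shows the book nearly upright, with its base at (170,262) just above the table. I'll lower gently until it touches.

Call:
step_arm --targets "0 0 0.02 0 1;0 0 0.04 0 1;0 0 0.05 0 1;0 0 0.05 0 1;0 0 0.05 0 1"

```text
time_s: 10.4
eef_pos: [0.465, -0.2422, 0.085]
orientation: [1.0, -0.016, 0.001, 0.0]
ft_force: [0.5, -1.0, 4.8]
grip_width: 0.06
gripper_force: 3.0
```

Call:
step_arm --targets "0 0 0.01 0 1;0 0 0.02 0 1;0 0 0.02 0 1;0 0 0.02 0 1"

```text
time_s: 10.8
eef_pos: [0.4644, -0.242, 0.0814]
orientation: [1.0, -0.016, -0.0, 0.0]
ft_force: [0.6, -0.0, 3.2]
grip_width: 0.0602
gripper_force: 3.0
```

```bash
python3 tilt.py
```

```text
tilt [(3, 0.015, np.float64(0.73)), (0, 0.015, np.float64(0.73)), (5, 0.015, np.float64(0.74)), (1, 0.015, np.float64(0.77)), (4, 0.015, np.float64(0.77))]
```

Call:
step_arm --targets "0 0 0 0 -1;0 0 0 0 -1;0 0 0 0 -1;0 0 0 0 -1;0 0 0 0 -1;0 0 0 0 -1;0 0 0 0 -1;0 0 0 0 -1"

```text
time_s: 11.65
eef_pos: [0.4645, -0.2418, 0.0816]
orientation: [1.0, -0.016, 0.0, 0.0]
ft_force: [0.7, 0.3, -0.3]
grip_width: 0.0875
gripper_force: 0.0
```

```bash
python3 - <<'E'
from tilt import *
tilt(); look("a5",(("side",(155,245,360,470)),("top",(215,340,370,500))))
E
```

```text
tilt [(6, 0.011, np.float64(0.76)), (4, 0.011, np.float64(0.77)), (1, 0.015, np.float64(0.77)), (5, 0.011, np.float64(0.77)), (4, 0.015, np.float64(0.78))]
```

View pics/a5.png

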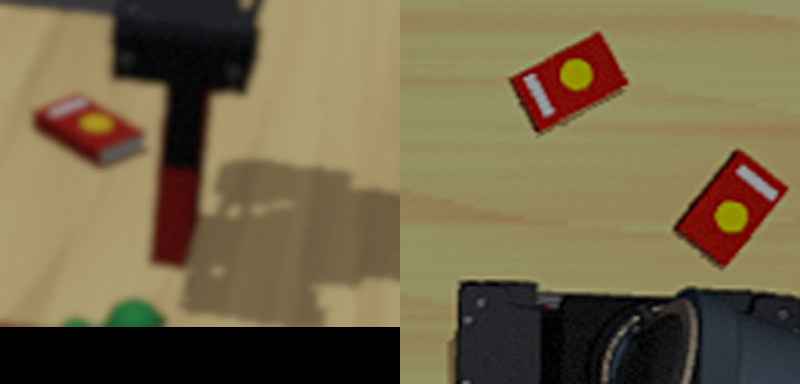

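The book stands upright between the open fingers, base at (170,265) in the side crop. I'll measure its offset along tool x before gripping again.

```bash
python3 - <<'E'
from tilt import *
s=r.state(); p=eyes.capture("side"); hsv=cv2.cvtColor(p["img"],cv2.COLOR_BGR2HSV)
red=(((hsv[...,0]<8)|(hsv[...,0]>172))&(hsv[...,1]>150)&(hsv[...,2]>40)).astype(np.uint8)
P0=s["eef_pos"]; y=P0[1]+.03
sc=[]
for dx in np.arange(-12,13,1)/1000:
  for yaw in(-6,-4,-2,0,2):
    c,sn=np.cos(np.radians(yaw)),np.sin(np.radians(yaw))
    def poly(w,z0,z1):
        m=np.zeros((480*4,640*4),np.uint8)
        F=np.array([[P0[0]+dx+a*c-.03*sn,P0[1]+a*sn+.03*c,z] for a,z in((-w,z0),(w,z0),(w,z1),(-w,z1))])
        cv2.fillPoly(m,[np.int32((proj(p,F)*4+2).round())],1); return m
    R4=cv2.resize(red,None,fx=4,fy=4,interpolation=cv2.INTER_NEAREST)
    m,g=poly(.011,.004,.06),poly(.024,.004,.06)
    sc.append((round(((m&R4).sum()-((g-m)&R4).sum())/m.sum(),3),dx,yaw))
for x in sorted(sc)[-6:]: print(x)
u=proj(p,np.array([[P0[0],y,z] for z in(.005,.03,.055)])); print(u.round(1).tolist())
for a in u.round().astype(int): print(a, np.flatnonzero(red[a[1],a[0]-25:a[0]+25])+a[0]-25)
E
```

```text
(np.float64(4934923508215503.0), np.float64(-0.008), -2)
(np.float64(4946834023520931.0), np.float64(-0.009), 0)
(np.float64(4946834023520931.0), np.float64(-0.008), 0)
(np.float64(4954806358772375.0), np.float64(-0.009), -6)
(np.float64(4986954331903096.0), np.float64(-0.007), -4)
(np.float64(5042849664764776.0), np.float64(-0.008), -6)
[[408.9, 227.0], [409.7, 217.3], [410.5, 207.4]]
[409 227] []
[410 217] [402 403 404 405 406 407 408 409 410 411 412]
[410 207] [402 403 404 405 406 407 408 409 410 411 412 413]<stdin>:15: RuntimeWarning: overflow encountered in scalar subtract
```

Call:
step_arm --targets "0.035 0 0.03 0 -1;0.035 0 0.08 0 -1;0.035 0 0.08 0 -1;0.035 0 0.08 0 -1"

```text
time_s: 12.25
eef_pos: [0.4693, -0.2418, 0.069]
orientation: [1.0, -0.016, -0.001, -0.0]
ft_force: [0.5, -0.4, 0.7]
grip_width: 0.0873
gripper_force: 0.0
```

Call:
step_arm --targets "0 0 0 0 1;0 0 0 0 1;0 0 0 0 1;0 0 0 0 1;0 0 0 0 1;0 0 0 0 1;0 0 0 0 1;0 0 0 0 1" --force 25

```text
time_s: 13.05
eef_pos: [0.4698, -0.242, 0.0697]
orientation: [1.0, -0.016, 0.0, 0.0]
ft_force: [0.8, -0.4, 1.0]
grip_width: 0.0601
gripper_force: 25.0
```

Call:
step_arm --targets "0 0 -0.1 0 1;0 0 -0.3 0 1;0 0 -0.5 0 1;0 0 -0.7 0 1;0 0 -0.9 0 1;0 0 -1 0 1;0 0 -1 0 1;0 0 -1 0 1"

```text
time_s: 13.85
eef_pos: [0.469, -0.2418, 0.2187]
orientation: [1.0, -0.016, -0.001, -0.0]
ft_force: [0.1, 0.2, -1.8]
grip_width: 0.0598
gripper_force: 25.0
```

```bash
python3 - <<'E'
from tilt import *
tilt(); s=r.state(); go(s,[.551,.262,.25],-13.8); print(s["grip_width"],s["gripper_force"])
look("a6",(("side",(75,245,350,500)),))
E
```

```text
tilt [(-1, 0.011, np.float64(0.7)), (1, 0.015, np.float64(0.71)), (0, 0.015, np.float64(0.73)), (-2, 0.015, np.float64(0.74)), (-1, 0.015, np.float64(0.76))]
yaw -1.81 tilt [-0.002  0.001 -1.   ] pos [ 0.4687 -0.2416  0.2181] shift [ 0.442 -3.373 -0.21 ] roll 0.266
0.05971080808920037 24.995150605682284
```

View pics/a6.png

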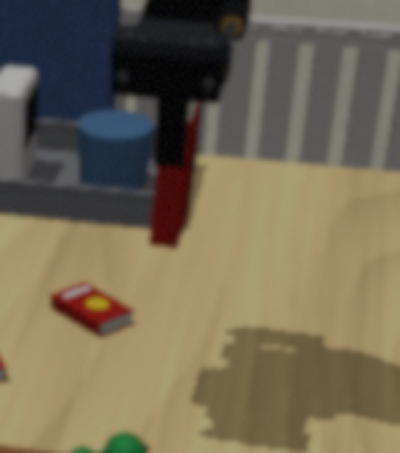

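The side crop shows the book held upright, base at (165,243), and clear of the table. I'll carry it over the divider now.

Call:
step_arm --targets "0.02 -0.15 -0.05 0 1;0.04 -0.35 -0.05 0 1;0.06 -0.55 -0.05 0 1;0.08 -0.75 -0.05 0 1;0.1 -0.95 -0.05 0 1;0.11 -1 -0.05 0 1"

```text
time_s: 14.55
eef_pos: [0.4905, -0.0885, 0.2258]
orientation: [1.0, -0.013, -0.001, -0.001]
ft_force: [-1.0, -0.6, -1.4]
grip_width: 0.0597
gripper_force: 25.0
```

Call:
step_arm --targets "0.02 -0.15 -0.05 0 1;0.04 -0.35 -0.05 0 1;0.06 -0.55 -0.05 0 1;0.08 -0.75 -0.05 0 1;0.1 -0.95 -0.05 0 1;0.11 -1 -0.05 0 1"

```text
time_s: 15.15
eef_pos: [0.5118, 0.06, 0.2336]
orientation: [1.0, -0.013, -0.001, -0.001]
ft_force: [-0.4, 0.6, -1.7]
grip_width: 0.06
gripper_force: 25.0
```

Call:
step_arm --targets "0.02 -0.15 0 0.1 1;0.04 -0.35 0 0.2 1;0.06 -0.55 0 0.266 1;0.08 -0.75 0 0.266 1;0.1 -0.95 0 0.266 1;0.11 -1 0 0.266 1;0.11 -1 0 0.266 1"

```text
time_s: 15.85
eef_pos: [0.5334, 0.2062, 0.2336]
orientation: [0.993, -0.119, -0.001, 0.001]
ft_force: [-0.2, -0.5, -1.2]
grip_width: 0.0595
gripper_force: 25.0
```

```bash
python3 - <<'E'
from tilt import *
s=r.state(); go(s,[.551,.262,.22],-13.8); print(s["grip_width"],s["gripper_force"])
E
```

```text
yaw -13.71 tilt [-0.001 -0.001 -1.   ] pos [0.5334 0.2062 0.2336] shift [ 0.026 -0.39   0.09 ] roll 0.002
0.059541636669384966 24.995119819650427
```

Call:
step_arm --targets "0.026 -0.2 0.05 0 1;0.026 -0.39 0.09 0 1;0.026 -0.39 0.09 0 1;0.026 -0.39 0.09 0 1"

```text
time_s: 16.25
eef_pos: [0.5513, 0.2599, 0.2202]
orientation: [0.993, -0.121, -0.001, 0.001]
ft_force: [-0.5, -0.4, -0.8]
grip_width: 0.0597
gripper_force: 25.0
```

```bash
cat > off.py <<'E'
from look import *
s=r.state(); p=eyes.capture("side"); im=p["img"].copy(); hsv=cv2.cvtColor(im,cv2.COLOR_BGR2HSV)
red=((hsv[...,0]<8)|(hsv[...,0]>172))&(hsv[...,1]>120)&(hsv[...,2]>35)
P=np.array(s["eef_pos"]); R=Ro.from_quat(s["orientation"]).as_matrix()
def pt(a,b,h): return P+R@[a,b,h]   # tool x, y, along z (down)
# model outline, book centred on tool axis, from 0 to 69.7mm below TCP
C=[pt(a,b,h) for h in(.01,.0697) for a,b in((-.011,-.03),(.011,-.03),(.011,.03),(-.011,.03))]
U=proj(p,C); print(U.round(1).tolist())
for h in(.015,.03,.045,.06):
    u=proj(p,[pt(0,-.03,h),pt(-.011,-.03,h),pt(.011,-.03,h)]); v=int(round(u[:,1].mean()))
    c=np.flatnonzero(red[v,int(u[0,0])-45:int(u[0,0])+45])+int(u[0,0])-45; print(h,v,u.round(1).tolist(),c.min() if len(c) else None,c.max() if len(c) else None)
go(s,[.551,.262,.17],-13.8); print(s["gripper_force"])
for i in(0,4): cv2.polylines(im,[np.int32((U[i:i+4]*16).round())],True,(0,255,0),1,0,4)
cv2.imwrite("pics/%s.png"%sys.argv[1],cv2.resize(im[190:430,200:420],None,fx=2.4,fy=2.4,interpolation=cv2.INTER_CUBIC))
E
python3 off.py b1
```

```text
[[300.5, 292.1], [285.9, 287.0], [309.3, 262.3], [323.4, 266.8], [302.4, 326.7], [288.5, 321.4], [310.8, 295.9], [324.2, 300.6]]
0.015 293 [[293.3, 292.6], [300.7, 295.1], [286.1, 290.0]] 288 321
0.03 301 [[293.9, 301.5], [301.2, 304.1], [286.8, 298.9]] 288 319
0.045 310 [[294.5, 310.2], [301.7, 312.8], [287.4, 307.6]] 289 312
0.06 319 [[295.1, 318.7], [302.1, 321.3], [288.1, 316.1]] 289 304
yaw -13.87 tilt [-0.001 -0.002 -1.   ] pos [0.5513 0.2599 0.2202] shift [-0.005 -0.014  0.334] roll -0.002
24.99504462699406
```

View pics/b1.png

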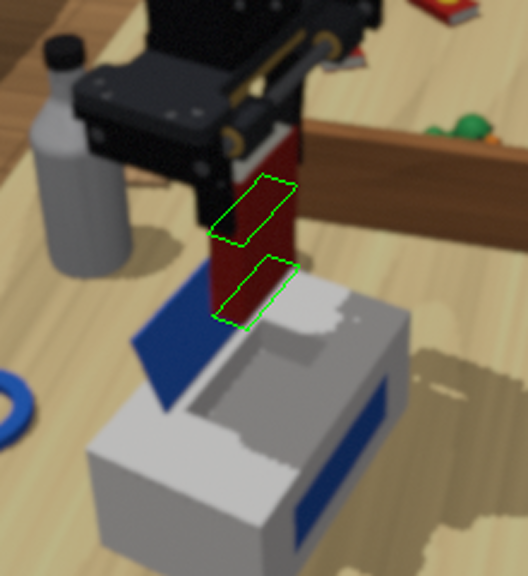

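The model outline of the book (green) lines up with the real one: base at (240,325), upright and centred on the tool axis. I'll lower it to 15 mm above the opening.

Call:
step_arm --targets "-0.003 -0.014 0.08 0 1;-0.003 -0.014 0.16 0 1;-0.003 -0.014 0.24 0 1;-0.003 -0.014 0.3 0 1;-0.003 -0.014 0.325 0 1;-0.003 -0.014 0.325 0 1;-0.003 -0.014 0.325 0 1;-0.003 -0.014 0.325 0 1;-0.003 -0.014 0.325 0 1;-0.003 -0.014 0.325 0 1"

```text
time_s: 17.3
eef_pos: [0.5513, 0.2644, 0.1727]
orientation: [0.993, -0.12, 0.0, -0.0]
ft_force: [-0.5, 0.7, -1.8]
grip_width: 0.0601
gripper_force: 25.0
```

```bash
python3 off.py b2
```

```text
[[301.0, 322.2], [286.8, 316.9], [309.4, 291.3], [323.1, 296.0], [302.7, 354.5], [289.1, 349.0], [310.7, 322.8], [323.8, 327.6]]
0.015 322 [[294.0, 322.3], [301.1, 325.0], [287.0, 319.7]] 289 321
0.03 331 [[294.5, 330.6], [301.6, 333.3], [287.6, 328.0]] 289 318
0.045 339 [[295.1, 338.8], [302.0, 341.5], [288.2, 336.1]] 290 311
0.06 347 [[295.6, 346.7], [302.5, 349.4], [288.8, 344.0]] 290 305
yaw -13.78 tilt [ 0.001  0.    -1.   ] pos [0.5513 0.2644 0.1727] shift [0.002 0.016 0.018] roll 0.0
24.995135399512947
```

```bash
python3 -c "
from bench import r
print(r.state()['qvel']); print(r.close_job())"
```

```text
[-0.00019687  0.00362482  0.00020929  0.00195131  0.00052038 -0.00025563
 -0.00077988]
the job is handed in; nothing more can be done
None
```

I stood the red book on end, let go, picked it up again and carried it over the divider; by my measurements it is now held still, upright and square, about 3 mm off centre and 18 mm above the opening, and the job is handed in (no verdict came back; I viewed 11 pictures, one over the limit of 10).

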